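# Poise the six-bore heating block over the dry-block heater

### The job

Take the heating block with six small bores out of the black tray, bring it across to the block heater and hold it level about a centimetre above the heater's empty well, square over the well and turned so that its small sensor hole is straight above the sensor pin: I want to check that the pin lines up before the block goes down, as a crooked block bends it. Do not let anything touch the heater, leave the other two blocks standing in the tray and do not disturb the bottles that stand in between. Finish while holding the block there, still and gripped; do not lower it or let go.

Things in the scene. Friction and masses are not known exactly. Their poses are not given: they have to be found in the camera images.
- block_six: the wanted block: bare aluminium, 56 x 30 x 40 mm (x, y, z), 0.09 to 0.18 kg; in its top six bores of 10.5 mm in two rows of three (x = -20.5, -6, +8.5 mm, y = +-7 mm) and, right through, one sensor hole of 6 mm on the centre line at x = +22.5 mm. Upright in the tray. Origin: centre of the underside; x along its length towards the sensor-hole end, z up
- block_six_hole (a point): lower mouth of the six-bore block's sensor hole, on the underside 22.5 mm from the block's centre along its +x; axes as the block's
- block_two: another aluminium block of the same outer size, upright in the tray, with two large bores of 17.5 mm in a row and the same sensor hole. Stays in the tray. Origin and axes as for block_six
- block_one: another aluminium block of the same outer size, upright in the tray, with one wide bore of 24.5 mm and the same sensor hole. Stays in the tray. Origin and axes as for block_six
- tray: loose black open tray, 186 x 238 x 66 mm (x, y, z), walls flaring outward (floor about 140 x 190 mm), with a flat liner, top 12.5 mm above the worktop. On it stand the three blocks in a staggered row, in any order, centres 62 mm apart along x and 55 mm along y, lengths along the tray's x within 0.25 rad; also a thumb screw and a jar 23 mm wide, both under 30 mm tall. Origin: centre of underside
- heater: fixed cream block heater, 140 x 150 mm on plan (x, y), flat top deck at z = 80 mm, sloped front panel with display and keys facing its -x. In the deck an open metal-lined well, 33 mm along x, 59 mm along y, 31 mm deep, with a bezel 0.8 mm high: a block fits with 1.5 mm all round, its length along the heater's y. Origin: centre of the underside; z up
- well_mouth (a point): centre of the well's mouth, level with the top deck, 20 mm from the heater's origin along its +x and 80 mm up; axes as the heater's
- sensor_pin (a point): tip of the upright steel sensor pin, 4.4 mm thick, inside the well, 17 mm below its mouth, on the centre line 22.5 mm from the well's centre towards the heater's +y. On the deck beyond that end of the well, 8 mm from its edge, a black cover 24 x 20 mm and 4 mm high lies over the sensor's leads
- bottle_near: clear laboratory bottle with blue screw cap, 86 mm thick and 168 mm tall, loose, standing in the row between tray and heater. Origin: centre of the underside
- bottle_mid: amber laboratory bottle with glass stopper, 86 mm thick and 146 mm tall, loose, in the same row. Origin: centre of the underside
- bottle_far: clear laboratory bottle with blue screw cap, 86 mm thick and 168 mm tall, loose, in the same row. The row runs away from the robot; tray and heater may be on either side of it. Origin: centre of the underside
Mind the look-alikes: they are no part of the job. What is shaped like the block_one but orange or turquoise is not meant.

How it is judged:
On the way:
1. the six-bore block is gripped and lifted clear of the tray (contact force between the fingers and block_six above 1 N and height (world z) of block_six above 0.075 m and contact force between block_six and tray below 0.1 N), for 0.2 s.
At the end, for the whole second after the job is handed in: Gripped, carried by nothing else and still; underside 3 to 20 mm above the well's mouth; centre within 6 mm of the well's, sensor hole within 6 mm of the pin seen from above; along the well and level within 0.09 rad; the other two blocks upright in the tray (contact force between the fingers and block_six above 1 N and z of block_six in the frame of well_mouth between 0.003 and 0.02 m and horizontal distance between block_six and well_mouth below 0.006 m and horizontal distance between block_six_hole and sensor_pin below 0.006 m and angle between the x axis of block_six and the y axis of heater, either way round below 0.09 rad and angle between block_six's own z axis and vertical below 0.09 rad and linear speed of block_six below 0.01 m/s and contact force between block_six and heater below 0.1 N and horizontal distance between each of block_two, block_one and tray below 0.09 m and height (world z) of each of block_two, block_one below 0.03 m and angle between each of block_two, block_one's own z axis and vertical below 0.3 rad); the arm keeps its last pose, push and grip.
It fails at once if something touches the heater (contact force between anything else and heater above 0.5 N).
It fails at once if a bottle is shifted by more than 15 mm or tipped (distance of any of bottle_near, bottle_mid, bottle_far from where it was at the start of the episode above 0.015 m or angle between any of bottle_near, bottle_mid, bottle_far's own z axis and vertical above 0.2 rad).
It also fails if it takes over 53 s, if anything falls off the work surface, if the arm or the gripper's body presses on something with over 40 N, if the wrist force passes 120 N, or if a joint passes its speed limit or range.

### The arm

A 7-joint arm with a two-finger parallel gripper is mounted at the origin on a cart in front of the work surface, level with it; the furniture and walls round the work are solid. World frame = base frame: x ahead of the robot, y to its left, z up, the work surface at z = 0. Lengths are in m, angles in rad, forces in N, time in s.
With the tool pointing down it reaches from about 0.425 to 1.025 m from the base axis. Payload 3.6 kg.
Tool frame: the origin (TCP) lies midway between the tips of the shut fingers; the grasp point (between the pads) lies 19 mm behind it; z points along the fingers, y is the line along which they close (so a half turn about z gives the same grasp; the last joint's range is limited). The gripper opens to 85 mm and grips with 20 to 120 N. Pads are 22 mm wide; open, the fingers measure 114 mm over their backs; the gripper's body (76 mm by 85 mm) begins 54 mm behind the grasp point. The pads swing forward as they close: fully open they stand 13 mm farther back than shut.
Start: joints at [-1.359, 0.591, 0.048, 1.609, -0.033, 0.943, -0.034], TCP at [0.218, 0.692, 0.231] pointing down, gripper open.
Joint ranges: [-2.69, 2.69], [-0.47, 2.24], [-1.27, 1.36], [0.19, 2.51], [-1.53, 4.68], [0.08, 2.07], [-3.09, 3.09]. Speed limits (rad/s): [2.57, 2.57, 3.14, 3.14, 3.14, 3.14, 3.14].

### API

Orientations are given as a rotation vector (axis times angle).
In Python, from bench import robot, imaging gives the robot as it stands.
- The arm moves only by the tool apply_moves, never from a script. Its argument "deltas" is a list of rows, each an object with "rot": the turn, a rotation vector about the tool's x, y, z in degrees, a list of three; "translation": the shift along the tool's x, y, z in m, a list of three; "hand": the closure, from -1 (fully open) to 1 (shut). A call has 1 to 5 rows; each row shifts and turns the commanded pose from where the row before left it, along the tool's axes as they then stand; what a row does not reach is not made up. A row lasts 1/10 s, in which the tool goes at most 50 mm and 8.59 degrees, less where a joint would pass 70% of its speed; a pose out of reach is approached as far as the arm can. A call with a gripper value outside its range is refused whole. The fingers move at their own pace and stop on an object; "newtons" is the grip in N (left out, the last holds). Time passes only in rows, so rows that do not move let the fingers close. It gives the time, the measured TCP pose, the force, the opening and the grip force at its end, in the units of the state.
- robot.read_state(): the state, without advancing time (a new reading comes with each control period).
- imaging.read_camera(name): name is "scene" or "top" or "wrist"; returns a dict with "img" (400x640x3 uint8, blue, green, red), "camera_matrix" (3x3 intrinsics, pixels), "position" and "attitude" of the camera in the world. Camera axes: x right, y up, looking along -z (the intrinsics and any distortion apply to the point x, -y, -z); pixel columns grow to the right and rows downward; lengths in m; the calibration is good to about 2 mm. The wrist camera is an equidistant fisheye: a pixel r from the principal point sees the ray r / f radians off the axis. A picture is of the moment at which its call begins. There is no depth.
- robot.job_done(): hands the job in; it is judged then, once.
The state is a dict: "t": time; "q": joint angles; "joint_vel": joint speeds; "tau": joint torques, N m; "position": TCP position; "orientation": TCP orientation; "wrist_force": force on the tool from outside, world axes, zero at the start; "torque": the same for the moment, N m; "gripper_width": finger opening in m; "grasp_force": force on a finger pad.
Only numpy, scipy, OpenCV 4.12 (cv2) and the standard library are available. Lean on these libraries where they do the work, as an engineer would, in place of code of your own. Each camera call takes 0.05 s, during which the arm holds its last target. There are 200 camera calls.

## Working session

There is one attempt and no reset: what is moved stays moved. The work goes in short steps, Python scripts to look and compute and a tool call to move; the robot and the scene stay as the last step left them, time stands still between calls to the robot, and variables do not carry over. Pictures are saved under pics/ and viewed, at most 13 in all, crops included, and the job is handed in when it is done.

Besides the shell and the picture viewer there is one more tool, called as name([rows], argument=value, ...), one row to a line, values as JSON. apply_moves: Moves the arm, as the interface text tells. Its arguments: {"type":"object","properties":{"deltas":{"type":"array","items":{"type":"object","properties":{"rot":{"type":"array","items":{"type":"number"}},"translation":{"type":"array","items":{"type":"number"}},"hand":{"type":"number"}}}},"newtons":{"type":"number"}},"required":["deltas"]}

```bash
mkdir -p pics; cat > h.py <<'E'
import numpy as np, cv2
from scipy.spatial.transform import Rotation as R
from bench import robot, imaging
def cam(n):
    c=imaging.read_camera(n); a=np.array(c["attitude"],float)
    c["R"]=a if a.shape==(3,3) else (R.from_rotvec(a).as_matrix() if a.size==3 else R.from_quat(a).as_matrix())
    c["n"]=n; return c
def ray(c,u,v):
    K=np.array(c["camera_matrix"]); x=(u-K[0,2])/K[0,0]; y=(v-K[1,2])/K[1,1]
    if c["n"]=="wrist":
        r=np.hypot(x,y); d=np.array([np.sin(r)*x/max(r,1e-9),np.sin(r)*y/max(r,1e-9),np.cos(r)])
    else: d=np.array([x,y,1.])
    return c["R"]@(d*[1,-1,-1])
def onz(c,u,v,z):
    d=ray(c,u,v); p=np.array(c["position"]); return p+d*(z-p[2])/d[2]
def proj(c,P):
    K=np.array(c["camera_matrix"]); p=(c["R"].T@(np.array(P)-c["position"]))*[1,-1,-1]
    if c["n"]=="wrist":
        t=np.arctan2(np.hypot(p[0],p[1]),p[2]); s=t/max(np.hypot(p[0],p[1]),1e-9); x,y=p[0]*s,p[1]*s
    else: x,y=p[0]/p[2],p[1]/p[2]
    return np.array([K[0,0]*x+K[0,2],K[1,1]*y+K[1,2]])
E
python3 - <<'E'
from h import *
print(robot.read_state())
for n in("scene","top","wrist"):
    c=cam(n); cv2.imwrite(f"pics/{n}0.png",c["img"]); print(n,c["position"],c["attitude"],c["camera_matrix"],{k for k in c})
E
```

```text
{'t': 0.0, 'q': array([-1.3595172 ,  0.59211358,  0.04827291,  1.60983995, -0.03333524,
        0.94265867, -0.03367133]), 'joint_vel': array([ 2.07217912e-03, -8.28235299e-04,  8.23192971e-04,  6.42011670e-04,
       -1.61226254e-04,  2.77375180e-04,  6.35246256e-05]), 'tau': array([ 6.04601109e-05, -5.48689413e+01,  1.54666319e+00, -1.98125911e+01,
        9.41215258e-03,  8.78930732e-03,  4.36620127e-06]), 'position': array([0.2172816 , 0.69081141, 0.2301376 ]), 'orientation': array([-0.47668483, -3.10495789,  0.00345613]), 'wrist_force': array([-0.50050573, -0.2588421 , -0.19961693]), 'torque': array([ 0.04159183,  0.0159675 , -0.02930917]), 'grasp_force': 0.0, 'gripper_width': 0.08525947181458418}
scene [-0.40304926 -0.4401288   0.9479297 ] [ 0.80919648 -0.47266725 -0.99124646] [[442.60444605   0.         320.51086622]
 [  0.         442.60444605 197.63370626]
 [  0.           0.           1.        ]] {'img', 'camera_matrix', 'R', 'attitude', 'position', 'n'}
top [0.35858166 0.09078579 1.67649942] [ 0.06600422 -0.07455225 -1.58361565] [[481.62411978   0.         318.14036957]
 [  0.         481.62411978 202.42639658]
 [  0.           0.           1.        ]] {'img', 'camera_matrix', 'R', 'attitude', 'position', 'n'}
wrist [0.14851628 0.71190483 0.3725159 ] [-0.25030098 -0.18051634  1.25734528] [[309.70691629   0.         318.22569186]
 [  0.         309.70691629 194.6065414 ]
 [  0.           0.           1.        ]] {'img', 'camera_matrix', 'R', 'attitude', 'position', 'n'}
```

View pics/top0.png

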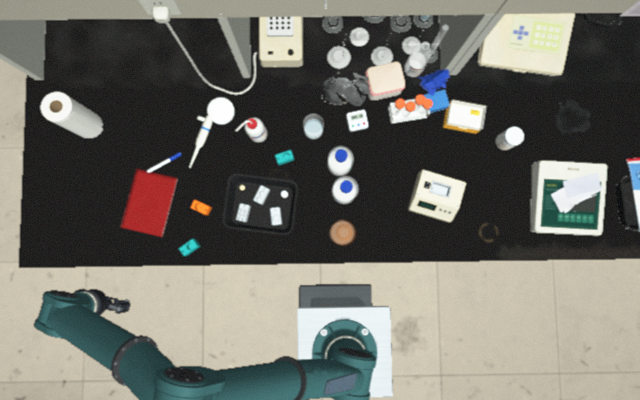

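View pics/scene0.png

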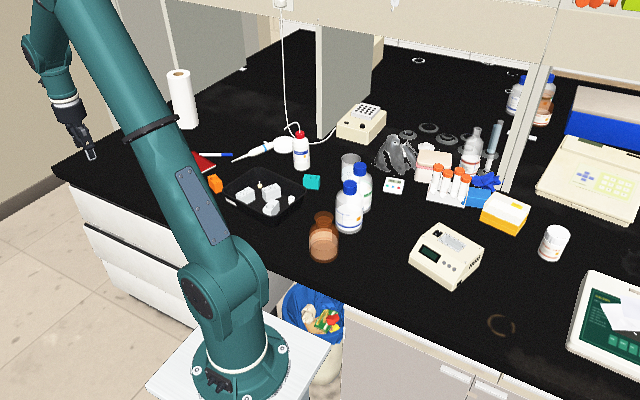

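View pics/wrist0.png

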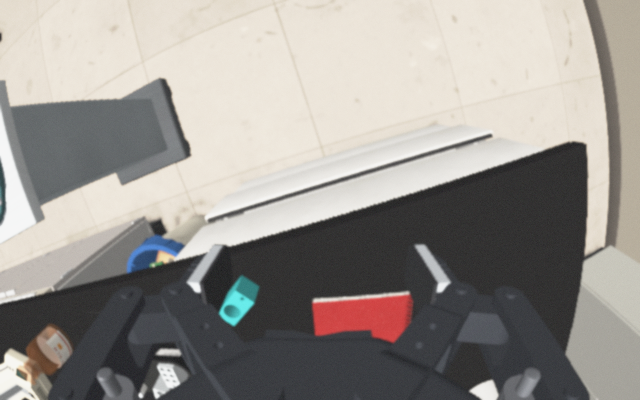

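The top view shows the tray at about (260,203) with three blocks at (262,195), (243,213) and (275,213). The bottles are at (341,160), (345,190) and (342,232), and the heater is at (438,195) with its front towards the robot. Next I'll enlarge the tray and heater.

```bash
python3 - <<'E'
from h import *
c=cam("top"); im=c["img"]
a=cv2.resize(im[165:240,215:305],None,fx=4.4,fy=4.4,interpolation=cv2.INTER_CUBIC)
b=cv2.resize(im[165:240,395:480],None,fx=4.4,fy=4.4,interpolation=cv2.INTER_CUBIC)
s=cam("scene")
d=cv2.resize(s["img"][165:225,220:310],None,fx=4.4,fy=4.4,interpolation=cv2.INTER_CUBIC)
e=cv2.resize(s["img"][220:290,400:485],None,fx=4.4,fy=4.4,interpolation=cv2.INTER_CUBIC)
o=np.zeros((600,800,3),np.uint8)
for im2,(y,x) in((a,(0,0)),(b,(0,400)),(d,(332,0)),(e,(332,400))):
    q=im2[:600-y,:800-x if x else 398]; o[y:y+q.shape[0],x:x+q.shape[1]]=q
cv2.imwrite("pics/crop1.png",o)
g=cv2.cvtColor(im,cv2.COLOR_BGR2GRAY)
def comps(x0,x1,y0,y1,th,z):
    m=(g[y0:y1,x0:x1]>th).astype(np.uint8)
    for k in cv2.findContours(m,cv2.RETR_EXTERNAL,cv2.CHAIN_APPROX_NONE)[0]:
        if len(k)<15: continue
        k=k.reshape(-1,2)+[x0,y0]; P=np.array([onz(c,u,v,z)[:2] for u,v in k],np.float32)*1000
        print(cv2.minAreaRect(k.astype(np.float32))[0],cv2.minAreaRect(P))
comps(228,292,180,230,130,.0525); print('h'); comps(400,475,160,230,150,.08)
print('tray',[onz(c,u,v,.066).round(3) for u,v in((230,176),(297,176),(296,233),(224,230))])
hsv=cv2.cvtColor(im,cv2.COLOR_BGR2HSV)
m=cv2.inRange(hsv,(100,120,60),(130,255,255)); 
for k in cv2.findContours(m[140:210,325:365],0,1)[0]:
    (x,y),r=cv2.minEnclosingCircle(k); print('cap',x+325,y+140,r,onz(c,x+325,y+140,.168))
print('amber',onz(c,342,232,.146))
E
```

```text
(275.506103515625, 215.55487060546875) ((461.4725646972656, 225.47886657714844), (60.32670211791992, 34.97903823852539), 6.015916347503662)
(242.7058868408203, 212.176513671875) ((474.3885498046875, 335.8678894042969), (37.70532989501953, 58.90223693847656), 75.15884399414062)
(284.0, 193.5) ((535.9214477539062, 196.2225799560547), (20.342077255249023, 23.918149948120117), 89.5176010131836)
(261.3000183105469, 194.4000244140625) ((533.9219360351562, 273.15087890625), (36.5737190246582, 59.296783447265625), 63.19881057739258)
(241.5, 187.5) ((558.3875732421875, 340.16864013671875), (16.948713302612305, 17.16731834411621), 89.9733657836914)
h
(437.65142822265625, 195.9954376220703) ((517.9254760742188, -317.4126281738281), (157.1685791015625, 144.88565063476562), 72.28936004638672)
tray [array([0.596, 0.377, 0.066]), array([0.593, 0.151, 0.066]), array([0.401, 0.156, 0.066]), array([0.415, 0.396, 0.066])]
cap 346.0 186.3636360168457 5.724485874176025 [ 0.54327985 -0.00698527  0.168     ]
cap 341.0 155.1363639831543 5.948396682739258 [0.64326812 0.00695352 0.168     ]
amber [0.40031214 0.00710925 0.146     ]
```

View pics/crop1.png

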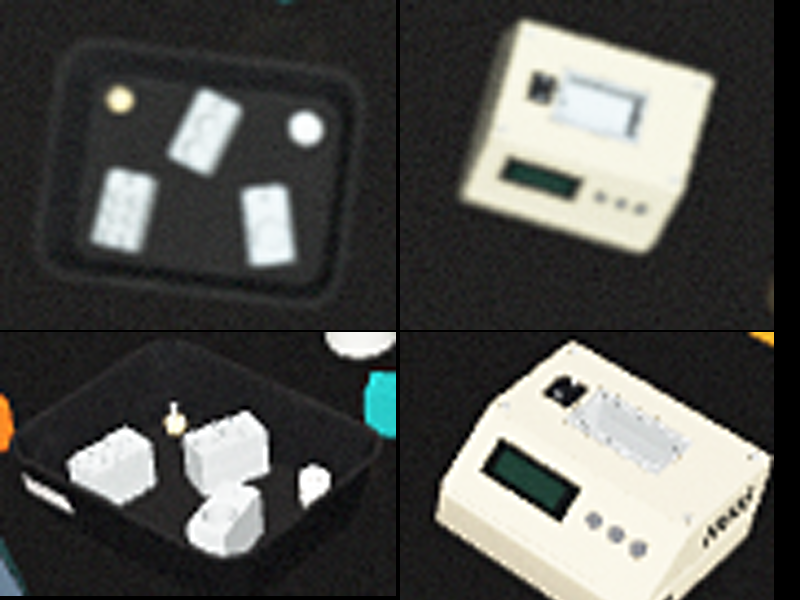

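The left block in the tray, at top pixel (243,212), shows two rows of three bores, so it is the six-bore block. The other two are the one- and two-bore blocks. The heater well and the cover on its left (+y) end are visible. I'll move over the block and look from close by.

apply_moves([
  {"translation":[-0.035,-0.026,0],"rot":[0,0,-0.5],"hand":-1},
  {"translation":[-0.035,-0.026,0],"rot":[0,0,-0.5],"hand":-1},
  {"translation":[-0.035,-0.026,0],"rot":[0,0,-0.5],"hand":-1},
  {"translation":[-0.035,-0.026,0],"rot":[0,0,-0.5],"hand":-1},
  {"translation":[-0.035,-0.026,0],"rot":[0,0,-0.5],"hand":-1},
])

```text
t: 0.75
position: [0.3494, 0.5158, 0.2313]
orientation: [0.408, 3.115, -0.0]
wrist_force: [0.6, 1.2, 0.3]
gripper_width: 0.0856
grasp_force: 0.0
```

apply_moves([
  {"translation":[-0.034,-0.028,0],"hand":-0.5},
  {"translation":[-0.034,-0.028,0],"hand":-0.3},
  {"translation":[-0.034,-0.028,0],"hand":-0.2},
  {"translation":[-0.034,-0.028,0],"hand":-0.2},
  {"translation":[0,0,0],"hand":-0.2},
])

```text
invalid input
```

```bash
cat >> h.py <<'E'
def st():
    s=robot.read_state(); M=R.from_rotvec(s["orientation"]).as_matrix()
    print("t",s["t"],"p",s["position"].round(4),"yaw_y",np.degrees(np.arctan2(M[1,1],M[0,1])).round(2),"z",M[:,2].round(4),"w",round(s["gripper_width"],4),"f",round(s["grasp_force"],1),s["wrist_force"].round(1),"q",s["q"].round(2)); return s,M
E
python3 - <<'E'
from h import *
st(); c=cam("wrist"); cv2.imwrite("pics/w1.png",c["img"]); print(proj(c,(.474,.336,.0525)))
E
```

```text
t 0.75 p [0.3494 0.5158 0.2313] yaw_y 75.07 z [ 2.e-04 -0.e+00 -1.e+00] w 0.0856 f 0.0 [0.6 1.2 0.3] q [-1.08  0.46  0.04  1.85 -0.03  0.83  0.29]
[211.4118829  298.97564609]
```

View pics/w1.png

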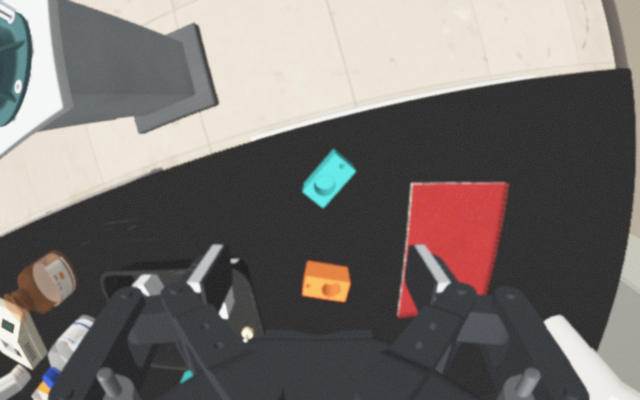

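The block is still hidden behind the left finger (predicted at (211,299)), so I'll continue over it. Every row needs all its fields.

apply_moves([
  {"translation":[-0.033,-0.028,0],"rot":[0,0,0],"hand":-1},
  {"translation":[-0.033,-0.028,0],"rot":[0,0,0],"hand":-1},
  {"translation":[-0.033,-0.028,0],"rot":[0,0,0],"hand":-1},
  {"translation":[-0.033,-0.028,0],"rot":[0,0,0],"hand":-1},
  {"translation":[-0.033,-0.028,0],"rot":[0,0,0],"hand":-1},
])

```text
t: 1.3
position: [0.4726, 0.3382, 0.2314]
orientation: [0.409, 3.115, 0.0]
wrist_force: [1.0, 0.5, 0.8]
gripper_width: 0.0854
grasp_force: 0.0
```

```bash
python3 - <<'E'
from h import *
st(); c=cam("wrist"); p=proj(c,(.474,.336,.0525)); print(p)
u,v=p.astype(int); u0=max(0,u-100);v0=max(0,min(v-75,250))
cv2.imwrite("pics/w2.png",cv2.resize(c["img"][v0:v0+150,u0:u0+200],None,fx=4,fy=4,interpolation=cv2.INTER_CUBIC)); print(u0,v0)
E
```

```text
t 1.3 p [0.4726 0.3382 0.2314] yaw_y 75.05 z [ 3.e-04  2.e-04 -1.e+00] w 0.0854 f 0.0 [1.  0.5 0.8] q [-0.75  0.41  0.07  1.94 -0.04  0.79  0.65]
[317.44555172 175.31522087]
217 100
```

View pics/w2.png

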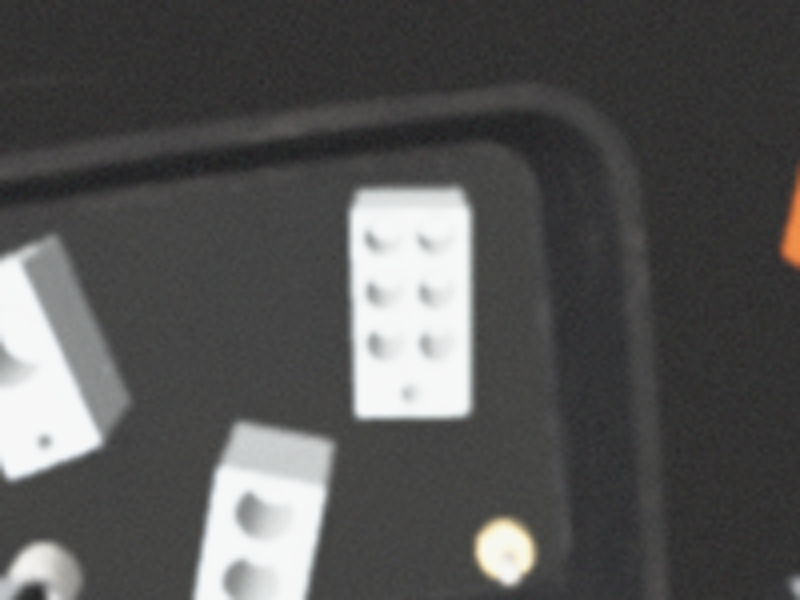

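The crop clearly shows the six-bore block. Its top face corners are at crop (355,205) to (470,417), and the sensor hole is at (409,392), on the end away from the robot. I'll flip the hand half a turn so the last joint has room for the turn to the heater.

apply_moves([
  {"translation":[0,0,0],"rot":[0,0,8.5],"hand":-1},
  {"translation":[0,0,0],"rot":[0,0,8.5],"hand":-1},
  {"translation":[0,0,0],"rot":[0,0,8.5],"hand":-1},
  {"translation":[0,0,0],"rot":[0,0,8.5],"hand":-1},
  {"translation":[0,0,0],"rot":[0,0,8.5],"hand":-1},
])

```text
t: 1.85
position: [0.4716, 0.3399, 0.2313]
orientation: [-1.518, -2.75, -0.0]
wrist_force: [-0.2, 0.1, -0.3]
gripper_width: 0.0854
grasp_force: 0.0
```

apply_moves([
  {"translation":[0,0,0],"rot":[0,0,8.5],"hand":-0.5},
  {"translation":[0,0,0],"rot":[0,0,8.5],"hand":-0.4},
  {"translation":[0,0,0],"rot":[0,0,8.5],"hand":-0.3},
  {"translation":[0,0,0],"rot":[0,0,8.5],"hand":-0.2},
  {"translation":[0,0,0],"rot":[0,0,8.5],"hand":-0.1},
])

```text
t: 2.35
position: [0.4715, 0.34, 0.2313]
orientation: [-2.412, -2.013, -0.0]
wrist_force: [0.8, 0.7, 0.2]
gripper_width: 0.0472
grasp_force: 0.0
```

apply_moves([
  {"translation":[0,0,0],"rot":[0,0,8.5],"hand":-0.1},
  {"translation":[0,0,0],"rot":[0,0,8.5],"hand":-0.1},
  {"translation":[0,0,0],"rot":[0,0,8.5],"hand":-0.1},
  {"translation":[0,0,0],"rot":[0,0,8.5],"hand":-0.1},
  {"translation":[0,0,0],"rot":[0,0,8.5],"hand":-0.1},
])

```text
t: 2.85
position: [0.4715, 0.3401, 0.2313]
orientation: [-2.977, -1.002, 0.0]
wrist_force: [-0.2, -0.3, -0.3]
gripper_width: 0.047
grasp_force: 0.0
```

apply_moves([
  {"translation":[0,0,0],"rot":[0,0,8.5],"hand":-0.1},
  {"translation":[0,0,0],"rot":[0,0,8.5],"hand":-0.1},
  {"translation":[0,0,0],"rot":[0,0,8.5],"hand":-0.1},
  {"translation":[0,0,0],"rot":[0,0,8.5],"hand":-0.1},
  {"translation":[0,0,0],"rot":[0,0,8.5],"hand":-0.1},
])

```text
t: 3.35
position: [0.4715, 0.3402, 0.2313]
orientation: [-3.138, 0.145, 0.0]
wrist_force: [-0.1, -0.1, 0.0]
gripper_width: 0.047
grasp_force: 0.0
```

apply_moves([
  {"translation":[0,0,0],"rot":[0,0,8.5],"hand":-0.1},
  {"translation":[0,0,0],"rot":[0,0,0],"hand":-0.1},
])

```text
t: 3.55
position: [0.4714, 0.3402, 0.2309]
orientation: [3.119, -0.367, 0.0]
wrist_force: [0.5, -0.4, -0.1]
gripper_width: 0.0469
grasp_force: 0.0
```

```bash
python3 - <<'E'
from h import *
s,M=st(); c=cam("wrist"); g=cv2.cvtColor(c["img"],6)
p=proj(c,(.474,.336,.0525)); print(p)
m=cv2.threshold(g,0,255,0)[1]; m=((g>195)*255).astype(np.uint8)
for k in cv2.findContours(m,0,cv2.CHAIN_APPROX_NONE)[0]:
    if cv2.contourArea(k)<300: continue
    k=k.reshape(-1,2); P=np.array([onz(c,u,v,.0525)[:2]*1000 for u,v in k],np.float32)
    r=cv2.minAreaRect(P)
    if abs(r[0][0]-474)<40 and abs(r[0][1]-336)<40: print(r,cv2.minAreaRect(k.astype(np.float32)))
u,v=p.astype(int); u0=max(0,u-100);v0=max(0,min(v-75,250))
cv2.imwrite("pics/w3.png",cv2.resize(c["img"][v0:v0+150,u0:u0+200],None,fx=4,fy=4,interpolation=cv2.INTER_CUBIC)); print(u0,v0)
E
```

```text
t 3.55 p [0.4714 0.3402 0.2309] yaw_y -103.41 z [ 0.    -0.001 -1.   ] w 0.0469 f 0.0 [ 0.5 -0.4 -0.1] q [-1.33  0.57  0.92  1.96 -0.58  0.9  -1.91]
[320.35774348 171.162207  ]
((478.3510437011719, 336.8708801269531), (30.902254104614258, 56.478546142578125), 76.00615692138672) ((318.5, 167.0), (52.0, 29.0), 90.0)
220 96
```

View pics/w3.png

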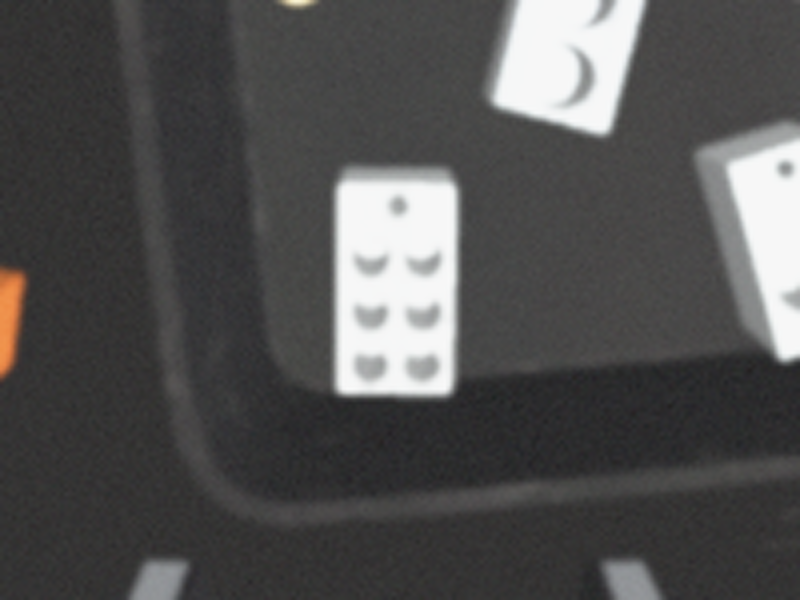

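This closer view confirms the block: the top face is centred at about crop (397,288), with the sensor hole at the far end (398,205). The measured size of 30.9 x 56.5 mm matches the true one. I'll cross-check against the previous view and check the wall clearance.

```bash
cat >> h.py <<'E'
def totool(s,d): # world delta -> tool axes
    return R.from_rotvec(s["orientation"]).as_matrix().T@np.array(d)
E
python3 - <<'E'
from h import *
s,M=st(); c=cam("wrist"); p=s["position"]
Rtc=M.T@c["R"]; ttc=M.T@(np.array(c["position"])-p)
y=np.radians(75.05); M2=np.array([[-np.sin(y),np.cos(y),0],[np.cos(y),np.sin(y),0],[0,0,-1]]);
M2=np.column_stack([[-np.sin(y),np.cos(y),0],[np.cos(y),np.sin(y),0],[0,0,-1]])
c2=dict(c); c2["R"]=M2@Rtc; c2["position"]=np.array([.4726,.3382,.2314])+M2@ttc
f=lambda cc,u,v,u0,v0,z=.0525: onz(cc,u/4+u0-.4,v/4+v0-.4,z)
print("w2 centre",f(c2,412.5,311,217,100),"hole",f(c2,409,392,217,100),"w3 centre",f(c,397,288,220,96),"hole",f(c,398,205,220,96))
# tray left wall along tool y from block
for n,u,v,z in(("floor",262,300,.0125),("floorb",243,150,.0125),("rim",170,300,.066),("blkL",335,290,.0525)): print(n,totool(s,f(c,u,v,220,96,z)-p))
print("delta to (.477,.3365):",totool(s,np.array([.477,.3365,.022])-p))
E
```

```text
t 3.6 p [0.4714 0.3401 0.231 ] yaw_y -103.26 z [-0.e+00 -8.e-04 -1.e+00] w 0.0465 f 0.0 [-0.5  0.7  1.1] q [-1.33  0.57  0.92  1.96 -0.58  0.9  -1.91]
w2 centre [0.47651266 0.33989695 0.0525    ] hole [0.49806672 0.33319539 0.0525    ] w3 centre [0.47818509 0.33658589 0.0525    ] hole [0.49965227 0.33127654 0.0525    ]
floor [-0.00431766 -0.03849498  0.21846965]
floorb [ 0.04066044 -0.04316039  0.21847266]
rim [ 0.00725009 -0.05644888  0.16495736]
blkL [ 0.00682095 -0.01467142  0.17848983]
delta to (.477,.3365): [0.00620017 0.00203984 0.20900276]
```

The two views agree within about 3 mm, with a mean of (0.477, 0.338). I'll descend with the fingers part open, at about 42 mm, to stay clear of the tray wall.

apply_moves([
  {"translation":[0.006,0.001,0.03],"rot":[0,0,1.2],"hand":0},
  {"translation":[0,0,0.04],"rot":[0,0,0],"hand":0},
  {"translation":[0,0,0.04],"rot":[0,0,0],"hand":0},
  {"translation":[0,0,0.03],"rot":[0,0,0],"hand":0},
  {"translation":[0,0,0],"rot":[0,0,0],"hand":0},
])

```text
t: 4.15
position: [0.4746, 0.3362, 0.088]
orientation: [3.112, -0.397, -0.01]
wrist_force: [-0.8, -0.7, -0.5]
gripper_width: 0.0429
grasp_force: 0.0
```

```bash
python3 - <<'E'
from h import *
s,M=st(); c=cam("wrist"); g=cv2.cvtColor(c["img"],6); p=s["position"]
m=((g>195)*255).astype(np.uint8)
for k in cv2.findContours(m,0,cv2.CHAIN_APPROX_NONE)[0]:
    if cv2.contourArea(k)<300: continue
    P=np.array([onz(c,u,v,.0525)[:2]*1000 for u,v in k.reshape(-1,2)],np.float32); r=cv2.minAreaRect(P)
    if np.hypot(r[0][0]-477,r[0][1]-338)<40: print(r, totool(s,np.append(np.array(r[0])/1000,.022)-p))
cv2.imwrite("pics/w4.png",c["img"])
E
```

```text
t 4.15 p [0.4746 0.3362 0.088 ] yaw_y -104.54 z [-0.0067 -0.0033 -1.    ] w 0.0429 f 0.0 [-0.8 -0.7 -0.5] q [-1.17  0.74  0.71  2.05 -0.8   0.66 -1.74]
((477.9281921386719, 337.2612609863281), (29.796308517456055, 55.50505828857422), 75.87093353271484) [ 0.00332716 -0.00216552  0.06595029]
```

View pics/w4.png

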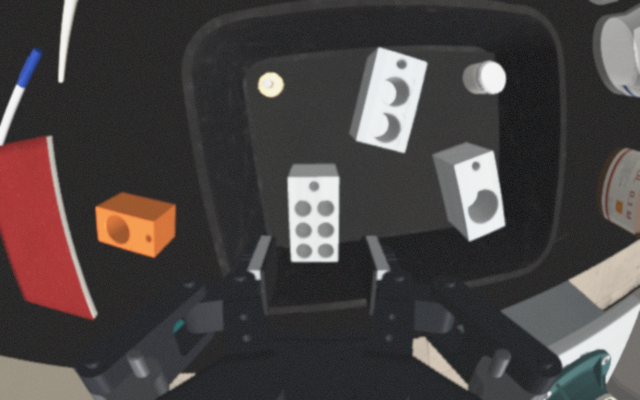

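The block (313,215) sits between the fingers, and its width is centred to within about 2 mm. I'll descend and close.

apply_moves([
  {"translation":[0.003,-0.0015,0.02],"rot":[0,0,0.5],"hand":0},
  {"translation":[0,0,0.02],"rot":[0,0,0],"hand":0},
  {"translation":[0,0,0.02],"rot":[0,0,0],"hand":0},
  {"translation":[0,0,0.006],"rot":[0,0,0],"hand":0},
  {"translation":[0,0,0],"rot":[0,0,0],"hand":0},
], newtons=60)

```text
t: 4.7
position: [0.4814, 0.3382, 0.0263]
orientation: [-3.113, 0.413, -0.001]
wrist_force: [-0.3, 0.3, -0.1]
gripper_width: 0.0426
grasp_force: 0.0
```

apply_moves([
  {"translation":[0,0,0],"rot":[0,0,0],"hand":0.2},
  {"translation":[0,0,0],"rot":[0,0,0],"hand":0.4},
  {"translation":[0,0,0],"rot":[0,0,0],"hand":1},
  {"translation":[0,0,0],"rot":[0,0,0],"hand":1},
  {"translation":[0,0,0],"rot":[0,0,0],"hand":1},
], newtons=60)

```text
t: 5.2
position: [0.482, 0.3383, 0.0271]
orientation: [-3.112, 0.414, -0.003]
wrist_force: [-1.9, -1.6, 6.8]
gripper_width: 0.0286
grasp_force: 60.0
```

```bash
python3 -c "
from h import *
st()"
```

```text
t 5.2 p [0.482  0.3383 0.0271] yaw_y -105.16 z [ 0.0024  0.0018 -1.    ] w 0.0286 f 60.0 [-1.9 -1.6  6.8] q [-1.1   0.82  0.6   2.05 -0.91  0.55 -1.66]
```

Gripped at 60 N. Lifting.

apply_moves([
  {"translation":[0,0,-0.015],"rot":[0,0,0],"hand":1},
  {"translation":[0,0,-0.03],"rot":[0,0,0],"hand":1},
  {"translation":[0,0,-0.04],"rot":[0,0,0],"hand":1},
  {"translation":[0,0,-0.045],"rot":[0,0,0],"hand":1},
  {"translation":[0,0,-0.045],"rot":[0,0,0],"hand":1},
])

```text
t: 5.7
position: [0.48, 0.3373, 0.2026]
orientation: [3.113, -0.415, -0.001]
wrist_force: [-0.5, 1.1, -1.5]
gripper_width: 0.0288
grasp_force: 59.2
```

apply_moves([
  {"translation":[0,0,-0.04],"rot":[0,0,0],"hand":1},
  {"translation":[0,0,0],"rot":[0,0,0],"hand":1},
  {"translation":[0,0,0],"rot":[0,0,0],"hand":1},
])

```text
t: 6.0
position: [0.4806, 0.3379, 0.2418]
orientation: [-3.112, 0.414, -0.001]
wrist_force: [-0.2, -0.3, -1.7]
gripper_width: 0.029
grasp_force: 59.4
```

```bash
python3 - <<'E'
from h import *
s,M=st(); c=cam("wrist"); p=s["position"]; g=cv2.cvtColor(c["img"],6)
print("pred",[proj(c,p+M@np.array([dx,dy,-.0255])) for dx,dy in((-.032,0),(.024,0))])
c0=proj(c,p+M@np.array([-.004,0,-.0255]))
cv2.imwrite("pics/w5.png",cv2.resize(c["img"][150:350,190:450],None,fx=3,fy=3,interpolation=cv2.INTER_CUBIC))
print([d for d in [totool(s,np.array([.54,-.32,.25])-p)]])
E
```

```text
t 6.0 p [0.4806 0.3379 0.2418] yaw_y -105.16 z [ 0.0011  0.002  -1.    ] w 0.029 f 59.4 [-0.2 -0.3 -1.7] q [-1.33  0.57  0.94  1.94 -0.58  0.92 -1.93]
pred [array([316.31388868, 331.63192203]), array([315.95693402, 227.47806629])]
[array([ 0.22937485,  0.61950726, -0.00946942])]
```

View pics/w5.png

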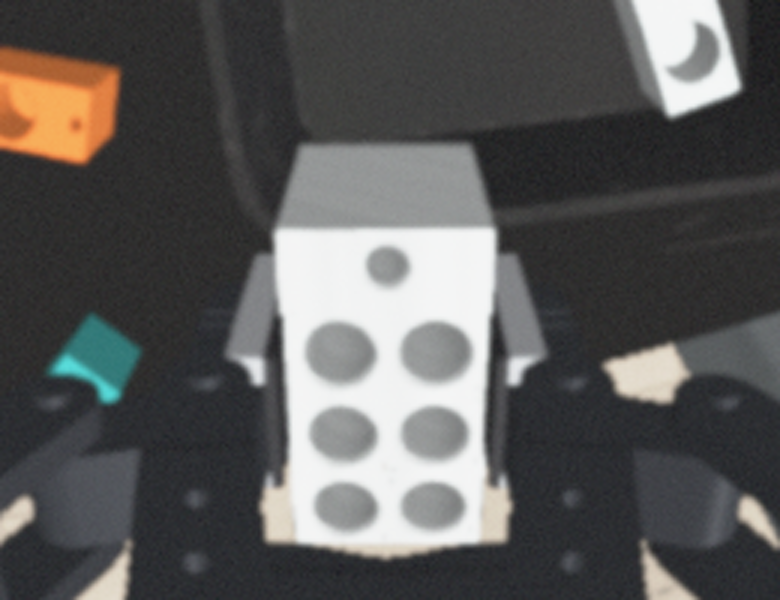

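The block is straight in the hand: top front edge at crop row 228, hole at (387,266). I'll work out its pose in the tool frame and the coarse position of the well.

```bash
python3 - <<'E'
from h import *
s,M=st(); c=cam("wrist"); p=s["position"]
def tl(u,v,z): # tool-frame point on tool plane z
    d=M.T@ray(c,u/3+190-.33,v/3+150-.33); o=M.T@(np.array(c["position"])-p); return (o+d*(z-o[2])/d[2])*1000
for z in(-.022,-.0255,-.029): print(z,tl(275,228,z),tl(496,228,z),"hole",tl(387,266,z), "bores",((tl(341,352,z)+tl(436,352,z))/2),((tl(345,506,z)+tl(433,506,z))/2))
for z in(.011,.0145,.018): print(z,tl(301,144,z),tl(472,144,z))
t=cam("top"); w=onz(t,440.5,188.4,.08); print("well",w)
print("view",totool(s,np.array([w[0]-.0274,w[1]-.086,.242])-p))
E
```

```text
t 6.05 p [0.4796 0.3377 0.2403] yaw_y -105.15 z [-1.3e-03  3.0e-04 -1.0e+00] w 0.0292 f 59.3 [-1.1 -0.1 -1.2] q [-1.33  0.57  0.94  1.94 -0.58  0.92 -1.93]
-0.022 [ 23.30929817 -14.58995286 -22.        ] [ 23.31080318  16.41511723 -22.        ] hole [ 17.53554113   1.12570016 -22.        ] bores [  3.40746502   1.35984825 -22.        ] [-26.21817131   1.4902965  -22.        ]
-0.0255 [ 24.74093621 -14.13986897 -25.5       ] [ 24.74239742  15.96301565 -25.5       ] hole [ 19.13518394   1.11849    -25.5       ] bores [  5.41820656   1.34582486 -25.5       ] [-23.34538306   1.47247732 -25.5       ]
-0.029 [ 26.17257424 -13.68978508 -29.        ] [ 26.17399166  15.51091407 -29.        ] hole [ 20.73482674   1.11127985 -29.        ] bores [  7.4289481    1.33180146 -29.        ] [-20.47259481   1.45465814 -29.        ]
0.011 [ 25.52666806 -13.70112413  11.        ] [25.52873956 15.88842174 11.        ]
0.0145 [ 24.45387466 -14.03401533  14.5       ] [24.45599346 16.23116504 14.5       ]
0.018 [ 23.38108126 -14.36690654  18.        ] [23.38324736 16.57390834 18.        ]
well [ 0.54291066 -0.32833868  0.08      ]
view [ 0.23114544  0.71655681 -0.00195488]
```

The fit is self-consistent: block centre at tool x = -3.4 mm and y = +1 mm, hole at x = 19.1 mm, underside 14.5 mm below the TCP. Now I'll carry it over the bottles. At TCP z 0.24 the underside is at about 0.226, against 0.168 for the bottles.

apply_moves([
  {"translation":[0.007,0.022,0],"rot":[0,0,0],"hand":1},
  {"translation":[0.014,0.043,0],"rot":[0,0,0],"hand":1},
  {"translation":[0.014,0.043,0],"rot":[0,0,0],"hand":1},
  {"translation":[0.014,0.043,0],"rot":[0,0,0],"hand":1},
  {"translation":[0.014,0.043,0],"rot":[0,0,0],"hand":1},
])

```text
t: 6.65
position: [0.4895, 0.1323, 0.2391]
orientation: [3.112, -0.414, -0.004]
wrist_force: [1.8, 0.1, -0.5]
gripper_width: 0.0291
grasp_force: 59.4
```

apply_moves([
  {"translation":[0.014,0.043,0],"rot":[0,0,0],"hand":1},
  {"translation":[0.014,0.043,0],"rot":[0,0,0],"hand":1},
  {"translation":[0.014,0.043,0],"rot":[0,0,0],"hand":1},
  {"translation":[0.014,0.043,0],"rot":[0,0,0],"hand":1},
  {"translation":[0.014,0.043,0],"rot":[0,0,0],"hand":1},
])

```text
t: 7.15
position: [0.5009, -0.0932, 0.2391]
orientation: [3.114, -0.415, -0.004]
wrist_force: [0.4, -0.8, -1.3]
gripper_width: 0.0296
grasp_force: 59.4
```

apply_moves([
  {"translation":[0.014,0.043,0],"rot":[0,0,0],"hand":1},
  {"translation":[0.014,0.043,0],"rot":[0,0,0],"hand":1},
  {"translation":[0.014,0.043,0],"rot":[0,0,0],"hand":1},
  {"translation":[0.014,0.043,0],"rot":[0,0,0],"hand":1},
  {"translation":[0.014,0.043,0],"rot":[0,0,0],"hand":1},
])

```text
t: 7.65
position: [0.5124, -0.3187, 0.2385]
orientation: [-3.113, 0.415, 0.005]
wrist_force: [0.4, 0.2, -1.0]
gripper_width: 0.0289
grasp_force: 59.3
```

```bash
python3 - <<'E'
from h import *
s,M=st(); print("view",totool(s,np.array([.5155,-.414,.242])-s["position"]))
E
```

```text
t 7.65 p [ 0.5124 -0.3187  0.2385] yaw_y -105.18 z [-0.003   0.0018 -1.    ] w 0.0289 f 59.3 [ 0.4  0.2 -1. ] q [-0.09  0.56  0.84  1.91 -0.52  0.91 -0.83]
view [ 0.02790765  0.09116048 -0.00364408]
```

apply_moves([
  {"translation":[0.014,0.045,0],"rot":[0,0,0],"hand":1},
  {"translation":[0.014,0.045,0],"rot":[0,0,0],"hand":1},
  {"translation":[0,0,0],"rot":[0,0,-8],"hand":1},
  {"translation":[0,0,0],"rot":[0,0,-8.5],"hand":1},
  {"translation":[0,0,0],"rot":[0,0,-8.5],"hand":1},
])

```text
t: 8.15
position: [0.5156, -0.4117, 0.238]
orientation: [-3.127, -0.276, 0.005]
wrist_force: [0.8, -0.2, -0.9]
gripper_width: 0.0288
grasp_force: 59.5
```

apply_moves([
  {"translation":[0,0,0],"rot":[0,0,-8.5],"hand":1},
  {"translation":[0,0,0],"rot":[0,0,-8.5],"hand":1},
  {"translation":[0,0,0],"rot":[0,0,-8.5],"hand":1},
  {"translation":[0,0,0],"rot":[0,0,-8.5],"hand":1},
  {"translation":[0,0,0],"rot":[0,0,-8.5],"hand":1},
])

```text
t: 8.65
position: [0.5159, -0.411, 0.2383]
orientation: [-2.812, -1.392, 0.003]
wrist_force: [-0.0, -0.0, -1.0]
gripper_width: 0.0285
grasp_force: 59.5
```

apply_moves([
  {"translation":[0,0,0],"rot":[0,0,-8.5],"hand":1},
  {"translation":[0,0,0],"rot":[0,0,-8],"hand":1},
  {"translation":[0,0,0],"rot":[0,0,-3.5],"hand":1},
  {"translation":[0,0,0],"rot":[0,0,0],"hand":1},
  {"translation":[0,0,0],"rot":[0,0,0],"hand":1},
])

```text
t: 9.15
position: [0.5162, -0.4114, 0.239]
orientation: [-2.536, -1.85, 0.001]
wrist_force: [-0.2, 0.5, -1.2]
gripper_width: 0.0293
grasp_force: 59.5
```

```bash
python3 - <<'E'
from h import *
s,M=st(); c=cam("wrist"); print(proj(c,(.543,-.328,.08)))
cv2.imwrite("pics/w6full.png",c["img"])
p=proj(c,(.543,-.328,.08)).astype(int); u0=max(0,p[0]-130);v0=max(0,p[1]-100); print(u0,v0)
cv2.imwrite("pics/w6.png",cv2.resize(c["img"][v0:v0+200,u0:u0+260],None,fx=3,fy=3,interpolation=cv2.INTER_CUBIC))
E
```

```text
t 9.15 p [ 0.5162 -0.4114  0.239 ] yaw_y -17.77 z [-0.0021  0.0015 -1.    ] w 0.0293 f 59.5 [-0.2  0.5 -1.2] q [ 0.34  0.53  0.39  1.77 -0.25  0.9   0.52]
[318.27847768  88.77429178]
188 0
```

View pics/w6.png

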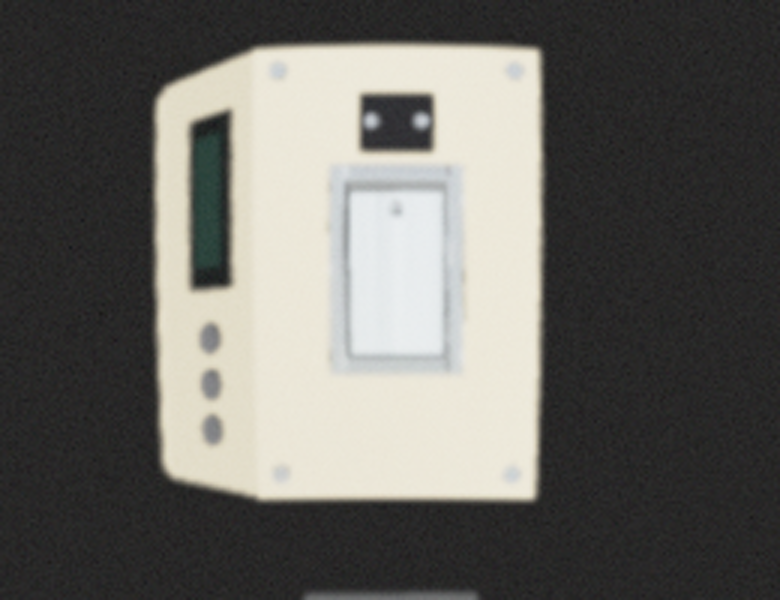

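The well mouth spans crop x 346 to 446 and y 182 to 357. The pin is at (396,208), near the end with the black cover. Deck screws are at (278,70), (514,70), (281,473) and (512,473).

```bash
python3 - <<'E'
from h import *
s,M=st(); c=cam("wrist"); p=s["position"]
f=lambda u,v,z=.08: totool(s,onz(c,u/3+188-.33,v/3-.33,z)-p)*1000
S=[f(*q) for q in((278,70),(514,70),(281,473),(512,473))]
for x in S: print("screw",x.round(1))
print("yaw dev (deg)",[np.degrees(np.arctan2(S[a][1]-S[b][1],S[a][0]-S[b][0])).round(2) for a,b in((0,2),(1,3))])
for q in((346,182),(446,182),(346,357),(446,357)): print("mouth",f(*q,.0808).round(1))
print("pin",f(396,208,.063).round(1),"cover mid",f(396.5,122,.084).round(1), "deck corners",f(541,48).round(1),f(537,498).round(1))
E
```

```text
t 9.2 p [ 0.5164 -0.4115  0.2393] yaw_y -17.74 z [-0.0017  0.0011 -1.    ] w 0.0288 f 59.5 [-0.2 -0.3 -1. ] q [ 0.34  0.53  0.39  1.77 -0.25  0.9   0.53]
screw [154.3 -36.1 159.4]
screw [154.4  39.7 159.3]
screw [ 20.4 -36.1 159.3]
screw [ 20.4  40.2 159.2]
yaw dev (deg) [np.float64(-0.0), np.float64(-0.19)]
mouth [115.4 -14.1 158.6]
mouth [115.5  17.7 158.5]
mouth [ 58.4 -14.2 158.5]
mouth [ 58.5  17.9 158.5]
pin [108.9   1.9 176.3] cover mid [134.7   1.9 155.3] deck corners [162.7  48.6 159.3] [ 12.1  48.8 159.2]
```

The heater yaw matches within 0.2°. The required shift is +90 mm along tool x and +1 mm along y, then down.

apply_moves([
  {"translation":[0.025,0.001,0],"rot":[0,0,0],"hand":1},
  {"translation":[0.035,0,0],"rot":[0,0,0],"hand":1},
  {"translation":[0.03,0,0],"rot":[0,0,0],"hand":1},
  {"translation":[0,0,0.025],"rot":[0,0,0],"hand":1},
  {"translation":[0,0,0.025],"rot":[0,0,0],"hand":1},
])

```text
t: 9.75
position: [0.5469, -0.3246, 0.1904]
orientation: [2.532, 1.857, 0.003]
wrist_force: [0.1, 0.3, -0.5]
gripper_width: 0.0291
grasp_force: 59.6
```

apply_moves([
  {"translation":[0,0,0.025],"rot":[0,0,0],"hand":1},
  {"translation":[0,0,0.015],"rot":[0,0,0],"hand":1},
  {"translation":[0,0,0],"rot":[0,0,0],"hand":1},
  {"translation":[0,0,0],"rot":[0,0,0],"hand":1},
  {"translation":[0,0,0],"rot":[0,0,0],"hand":1},
])

```text
t: 10.25
position: [0.546, -0.3271, 0.1516]
orientation: [2.535, 1.852, 0.002]
wrist_force: [-0.3, -1.3, -0.6]
gripper_width: 0.029
grasp_force: 59.6
```

```bash
cat > pose.py <<'E'
from h import *
s,M=st(); c=cam("wrist"); p=s["position"]
# well and pin in world from the survey pose
y=np.radians(-17.74); ty=np.array([np.cos(y),np.sin(y)]); tx=np.array([-ty[1],ty[0]])
w=np.array([.5164,-.4115])+.087*tx+.0019*ty
print("well",w,"move block centre by",totool(s,np.append(w,.0910)-(p+M@np.array([-.0034,.001,.0145]))).round(4))
# redo in-hand view
g=cv2.cvtColor(c["img"],6)
cv2.imwrite("pics/w7.png",cv2.resize(c["img"][100:350,190:450],None,fx=2.4,fy=2.4,interpolation=cv2.INTER_CUBIC))
def tl(u,v,z):
    d=M.T@ray(c,u/2.4+190-.3,v/2.4+100-.3); o=M.T@(np.array(c["position"])-p); return (o+d*(z-o[2])/d[2])*1000
E
python3 pose.py
```

```text
t 10.25 p [ 0.546  -0.3271  0.1516] yaw_y -17.69 z [ 0.0022 -0.0013 -1.    ] w 0.029 f 59.6 [-0.3 -1.3 -0.6] q [ 0.24  0.6   0.34  1.89 -0.29  0.7   0.44]
well [ 0.54471839 -0.32921586] move block centre by [ 0.001  -0.0018  0.0461]
```

View pics/w7.png

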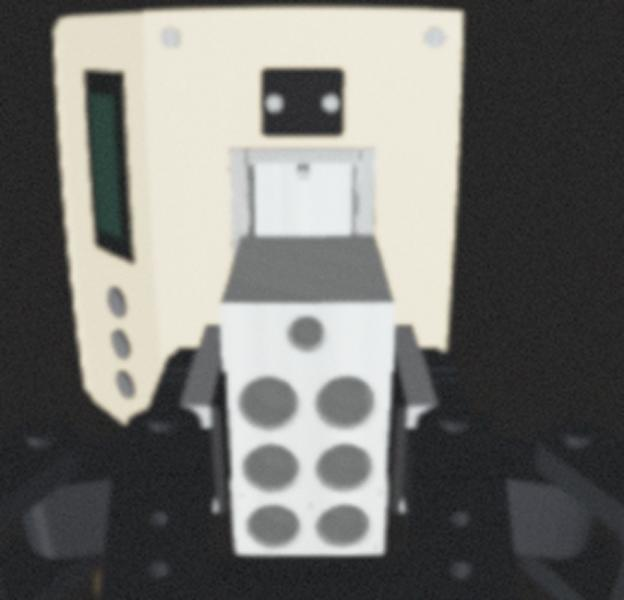

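The block (hole at (306,333)) lines up with the well, the pin (303,170) and the cover (303,102). I'll re-measure all of these in this one view.

```bash
python3 - <<'E'
from pose import *
f=lambda u,v,z: tl(u,v,p[2]-z).round(1)
print("screws",f(171,37,.08),f(434,37,.08),"cover",f(303,102,.084),"pin",f(303,170,.063),"mouth far",f(248,161,.0808),f(358,161,.0808))
print("hole",tl(306,333,-.0255),"front bot",tl(237,238,.0145),tl(377,238,.0145),"front top",tl(222,302,-.0255),tl(393,302,-.0255))
print("near bores",(tl(268,402,-.0255)+tl(345,402,-.0255))/2,"far",(tl(273,525,-.0255)+tl(342,525,-.0255))/2)
E
```

```text
t 10.3 p [ 0.546  -0.3271  0.1517] yaw_y -17.68 z [ 0.0024 -0.0013 -1.    ] w 0.0288 f 59.6 [-0.4  0.6 -0.8] q [ 0.24  0.6   0.34  1.89 -0.29  0.7   0.44]
well [ 0.54471839 -0.32921586] move block centre by [ 0.001  -0.0018  0.0462]
screws [ 65.2 -39.2  71.7] [65.1 36.5 71.7] cover [46.2 -1.2 67.7] pin [22.  -1.3 88.7] mouth far [ 28.5 -17.3  70.9] [28.5 14.9 70.9]
hole [ 17.82018423  -0.06565789 -25.5       ] front bot [ 22.4972117  -15.46048747  14.5       ] [22.49976586 15.55993487 14.5       ] front top [ 23.5451346  -14.36181887 -25.5       ] [ 23.5484654   14.74745067 -25.5       ]
near bores [ 4.04429979e+00  7.81155987e-03 -2.55000000e+01] far [-24.72086811   0.17607491 -25.5       ]
```

The remaining corrections are about +2.5 mm in x, -1.5 mm in y and 46 mm down. The two estimates of the well's position agree within 1.5 mm.

apply_moves([
  {"translation":[0.0025,-0.0015,0.01],"rot":[0,0,0],"hand":1},
  {"translation":[0,0,0.015],"rot":[0,0,0],"hand":1},
  {"translation":[0,0,0.01],"rot":[0,0,0],"hand":1},
  {"translation":[0,0,0.007],"rot":[0,0,0],"hand":1},
  {"translation":[0,0,0.003],"rot":[0,0,0],"hand":1},
])

```text
t: 10.85
position: [0.5438, -0.3231, 0.1038]
orientation: [-2.535, -1.853, 0.002]
wrist_force: [0.6, 0.7, -1.9]
gripper_width: 0.0288
grasp_force: 59.6
```

apply_moves([
  {"translation":[0,0,0],"rot":[0,0,0],"hand":1},
  {"translation":[0,0,0],"rot":[0,0,0],"hand":1},
  {"translation":[0,0,0],"rot":[0,0,0],"hand":1},
  {"translation":[0,0,0],"rot":[0,0,0],"hand":1},
  {"translation":[0,0,0],"rot":[0,0,0],"hand":1},
])

```text
t: 11.35
position: [0.5447, -0.3235, 0.1057]
orientation: [2.536, 1.854, 0.001]
wrist_force: [0.3, 0.3, -0.4]
gripper_width: 0.0289
grasp_force: 59.6
```

```bash
sed -i 's/w7.png/w8.png/' pose.py; python3 pose.py; python3 -c "
from h import *
st();st();cam('top');st()"
```

```text
t 11.35 p [ 0.5447 -0.3235  0.1057] yaw_y -17.66 z [ 7.e-04 -3.e-04 -1.e+00] w 0.0289 f 59.6 [ 0.3  0.3 -0.4] q [ 0.25  0.66  0.31  1.92 -0.32  0.62  0.46]
well [ 0.54471839 -0.32921586] move block centre by [-0.002   0.0007  0.0002]
t 11.4 p [ 0.5447 -0.3235  0.1056] yaw_y -17.66 z [ 5.e-04 -2.e-04 -1.e+00] w 0.0287 f 59.6 [-0.4  0.2 -0.7] q [ 0.25  0.66  0.31  1.92 -0.32  0.62  0.46]
t 11.4 p [ 0.5447 -0.3235  0.1056] yaw_y -17.66 z [ 5.e-04 -2.e-04 -1.e+00] w 0.0287 f 59.6 [-0.4  0.2 -0.7] q [ 0.25  0.66  0.31  1.92 -0.32  0.62  0.46]
t 11.45 p [ 0.5446 -0.3235  0.1056] yaw_y -17.66 z [ 4.e-04 -2.e-04 -1.e+00] w 0.0291 f 59.6 [ 0.6 -0.5 -1. ] q [ 0.25  0.66  0.31  1.92 -0.32  0.62  0.46]
```

View pics/w8.png

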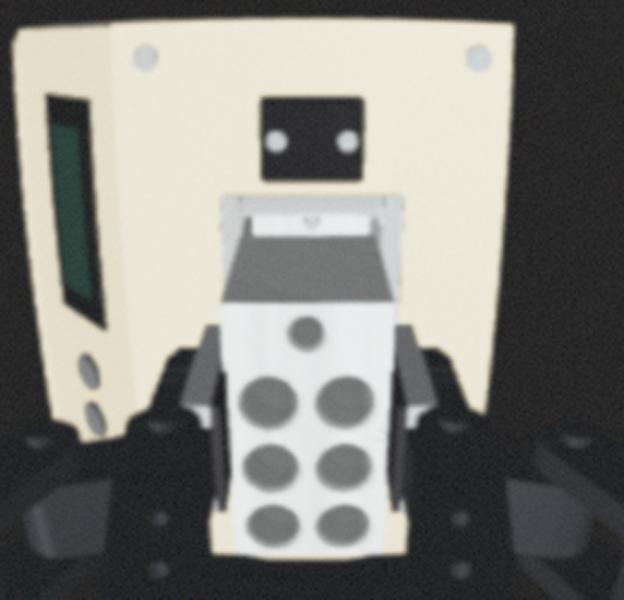

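The block sits over the well. The screws (145,57) and (478,57), cover (312,140) and pin (311,222) are visible beyond it, so I'll do a final numeric check.

```bash
python3 - <<'E'
from pose import *
f=lambda u,v,z: tl(u,v,p[2]-z).round(1)
print("screws",f(145,57,.08),f(478,57,.08),"cover",f(312,139,.084),"pin",f(311,222,.063),"mouth far",f(244,214,.0808),f(378,214,.0808))
print("hole",tl(306,333,-.0255),"front bot",tl(237,238,.0145),tl(378,238,.0145),"front top",tl(222,302,-.0255))
E
```

```text
t 11.45 p [ 0.5446 -0.3235  0.1056] yaw_y -17.66 z [ 4.e-04 -2.e-04 -1.e+00] w 0.0291 f 59.6 [ 0.6 -0.5 -1. ] q [ 0.25  0.66  0.31  1.92 -0.32  0.62  0.46]
well [ 0.54471839 -0.32921586] move block centre by [-0.002   0.0008  0.0001]
screws [ 62.2 -36.8  25.6] [62.2 39.  25.6] cover [43.4  1.2 21.6] pin [18.1  1.  42.6] mouth far [ 25.2 -14.7  24.8] [25.2 16.6 24.8]
hole [ 17.83585927  -0.06388674 -25.5       ] front bot [ 22.51265363 -15.45883865  14.5       ] [22.51621843 15.78311442 14.5       ] front top [ 23.55982456 -14.35945581 -25.5       ]
```

Everything agrees within about 2 mm. I'll make one small trim, settle, then hand in.

apply_moves([
  {"translation":[-0.0005,0.001,0],"rot":[0,0,0],"hand":1},
  {"translation":[0,0,0],"rot":[0,0,0],"hand":1},
  {"translation":[0,0,0],"rot":[0,0,0],"hand":1},
  {"translation":[0,0,0],"rot":[0,0,0],"hand":1},
  {"translation":[0,0,0],"rot":[0,0,0],"hand":1},
])

```text
t: 12.0
position: [0.5453, -0.3242, 0.1053]
orientation: [-2.536, -1.854, -0.0]
wrist_force: [-0.5, -0.3, -1.3]
gripper_width: 0.0292
grasp_force: 59.6
```

apply_moves([
  {"translation":[0,0,0],"rot":[0,0,0],"hand":1},
  {"translation":[0,0,0],"rot":[0,0,0],"hand":1},
  {"translation":[0,0,0],"rot":[0,0,0],"hand":1},
  {"translation":[0,0,0],"rot":[0,0,0],"hand":1},
  {"translation":[0,0,0],"rot":[0,0,0],"hand":1},
])

```text
t: 12.5
position: [0.5453, -0.3242, 0.1053]
orientation: [2.536, 1.854, 0.0]
wrist_force: [0.6, -0.5, -0.6]
gripper_width: 0.0292
grasp_force: 59.6
```

```bash
python3 - <<'E'
from pose import *
d=totool(s,np.append(w,.0910)-(p+M@np.array([-.0041,.0005,.0145])))
if np.all(np.abs(d)<.004) and s["grasp_force"]>20: print(d,robot.job_done())
else: print("not handed in",d)
E
```

```text
t 12.5 p [ 0.5453 -0.3242  0.1053] yaw_y -17.66 z [ 0.  0. -1.] w 0.0292 f 59.6 [ 0.6 -0.5 -0.6] q [ 0.26  0.66  0.31  1.91 -0.32  0.62  0.46]
well [ 0.54471839 -0.32921586] move block centre by [-0.0015 -0.     -0.0002]
the job is handed in; nothing more can be done
[-0.00082139  0.00045155 -0.00017401] None
```

I handed the job in at 12.5 s, with the six-bore block gripped at 60 N and held still and level, its underside about 11 mm above the well; I measure its centre and sensor hole within about 2 mm of the well and pin, but no verdict came back.

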